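# Unlock the hold-down rack and sort the open harmonica cores into the tuning tray

### The job

First, before moving any harmonica, lift the aluminium retaining bar out of its two brackets and lay it upright (black grip on top) lengthwise along the middle of the red mat. Then gather the three open harmonica cores (brass reed plate showing) into the wooden tray, each lying squarely, brass plate up, on the strip of the same colour as its comb. Leave the two harmonicas with closed chrome covers where they lie.

Things in the scene. Friction and masses are not known exactly. Their poses are not given: they have to be found in the camera images.
- bar: Aluminium bar 20 (x) x 240 (y, along it) x 14 mm high, black grip block 18 (x) x 50 (y) mm on its middle, 14 to 40 mm above the underside; 0.22 kg. Origin: centre of the underside, z up. Starts loose in two fixed open-topped brackets centred 95 mm either way along y (44 x 20 mm, slot 24 wide, prongs 46 high), underside 26 mm over the bench, above two of the open cores. Lifts straight up.
- mat: Red mat fixed flat on the bench, 80 (x) x 270 (y) x 3 mm thick; origin at the centre of its underside, y along its length. The bar goes along its middle.
- core_blue: Open harmonica core: blue comb, seen as a rim around a brass reed plate with ten dark slots; 104 (x, long) x 30 (y) x 21 mm high, 0.11 kg. Origin: centre of the underside, z up; starts flat on the bench. Grasp across y at mid-length. Two of the three lie under the bar, long axes across it, 33 mm either side of its middle (36 mm gap: open to about 46 mm); the third lies alone.
- core_yellow: Open harmonica core: yellow comb, seen as a rim around a brass reed plate with ten dark slots; 104 (x, long) x 30 (y) x 21 mm high, 0.11 kg. Origin: centre of the underside, z up; starts flat on the bench. Grasp across y at mid-length. Two of the three lie under the bar, long axes across it, 33 mm either side of its middle (36 mm gap: open to about 46 mm); the third lies alone.
- core_white: Open harmonica core: white comb, seen as a rim around a brass reed plate with ten dark slots; 104 (x, long) x 30 (y) x 21 mm high, 0.11 kg. Origin: centre of the underside, z up; starts flat on the bench. Grasp across y at mid-length. Two of the three lie under the bar, long axes across it, 33 mm either side of its middle (36 mm gap: open to about 46 mm); the third lies alone.
- strip_blue: Blue strip 116 (x) x 40 (y) x 2 mm fixed on the floor of the wooden tray: place of the core with the blue comb, lying along x, either way round. Origin: centre of its underside, 8 mm above the bench. Three strips lie side by side along y, 66 mm between centres, order varies; tray 124 (x) x 244 (y) mm, rails 28 mm high only at its y ends, 109 mm from the middle.
- strip_yellow: Yellow strip 116 (x) x 40 (y) x 2 mm fixed on the floor of the wooden tray: place of the core with the yellow comb, lying along x, either way round. Origin: centre of its underside, 8 mm above the bench. Three strips lie side by side along y, 66 mm between centres, order varies; tray 124 (x) x 244 (y) mm, rails 28 mm high only at its y ends, 109 mm from the middle.
- strip_white: White strip 116 (x) x 40 (y) x 2 mm fixed on the floor of the wooden tray: place of the core with the white comb, lying along x, either way round. Origin: centre of its underside, 8 mm above the bench. Three strips lie side by side along y, 66 mm between centres, order varies; tray 124 (x) x 244 (y) mm, rails 28 mm high only at its y ends, 109 mm from the middle.
- covered_a: Look-alike, not to be moved: harmonica of the same size with a blue comb rim but a closed shining chrome cover on top (no brass, no slots); 104 x 30 x 24 mm, origin at the centre of its underside, x along its length. Lies loose on the bench near the far edge.
- covered_b: Look-alike, not to be moved: harmonica of the same size with a yellow comb rim but a closed shining chrome cover on top (no brass, no slots); 104 x 30 x 24 mm, origin at the centre of its underside, x along its length. Lies loose on the bench near the far edge.
There are look-alikes about, which are no part of the job. What is shaped like the core_white but green is not meant. What is shaped like the core_blue but pink is not meant.

How it is judged (in metres and radians):
On the way, in this order (a step that is already met when the one before it is completed fails the run):
1. the bar lies lengthwise on the red mat (horizontal distance between bar and mat below 0.03 m and angle between the y axis of bar and the y axis of mat, either way round below 0.2 rad and z of bar in the frame of mat below 0.008 m and angle between bar's own z axis and vertical below 0.1 rad and linear speed of bar below 0.02 m/s and angular speed of bar below 0.2 rad/s), for 0.2 s.
2. the three open cores lie on the strips of their own colours (x of core_blue in the frame of strip_blue between -0.014 and 0.014 m and y of core_blue in the frame of strip_blue between -0.011 and 0.011 m and z of core_blue in the frame of strip_blue below 0.007 m and angle between the x axis of core_blue and the x axis of strip_blue, either way round below 0.15 rad and angle between each of core_blue, core_yellow, core_white's own z axis and vertical below 0.1 rad and linear speed of each of core_blue, core_yellow, core_white below 0.02 m/s and angular speed of each of core_blue, core_yellow, core_white below 0.2 rad/s and x of core_yellow in the frame of strip_yellow between -0.014 and 0.014 m and y of core_yellow in the frame of strip_yellow between -0.011 and 0.011 m and z of core_yellow in the frame of strip_yellow below 0.007 m and angle between the x axis of core_yellow and the x axis of strip_yellow, either way round below 0.15 rad and x of core_white in the frame of strip_white between -0.014 and 0.014 m and y of core_white in the frame of strip_white between -0.011 and 0.011 m and z of core_white in the frame of strip_white below 0.007 m and angle between the x axis of core_white and the x axis of strip_white, either way round below 0.15 rad), for 0.2 s.
At the end, for the whole second after the job is handed in: Bar upright on the mat (30 mm, 0.2 rad of its middle line); each open core flat, brass up, on the strip of its own colour (14 mm along, 11 mm across, 0.15 rad); covered harmonicas within 20 mm of their start; all released and at rest (all of step 1 and all of step 2 and distance of each of covered_a, covered_b from where it was at the start of the episode below 0.02 m); the robot touches nothing.
It fails at once if an open core moved (over 30 mm) before the bar was laid on the mat (horizontal distance between bar and mat above 0.06 m and distance of any of core_blue, core_yellow, core_white from where it was at the start of the episode above 0.03 m).
It fails at once if a covered harmonica was moved (distance of any of covered_a, covered_b from where it was at the start of the episode above 0.02 m).
It also fails if it takes over 96 s, if anything falls off the work surface, if the arm or the gripper's body presses on something with over 40 N, if the wrist force passes 120 N, or if a joint passes its speed limit or range.

### The arm

A 6-joint arm with a two-finger parallel gripper is mounted at the origin on the work surface. World frame = base frame: x ahead of the robot, y to its left, z up, the work surface at z = 0. Lengths are in m, angles in degrees, forces in N, time in s.
With the tool pointing down it reaches from about 0.4 to 0.825 m from the base axis. Payload 7 kg.
Tool frame: the origin (TCP) lies at the very end of the fingers, on their centre line; the grasp point (between the pads) lies 19 mm behind it (r.grip_depth is the distance from the TCP to the grasp point, in m); z points along the fingers, y is the line along which they close (so a half turn about z gives the same grasp; the last joint's range is limited). The gripper opens to 88 mm and grips with 3 to 60 N. Pads are 19 mm wide; open, the fingers measure 130 mm over their backs; the gripper's body (78 mm by 193 mm) begins 47 mm behind the grasp point.
Start: joints at [-47.149, 20.546, 0.682, 0, -70.136, -16.507], TCP at [0.3, -0.605, 0.227] pointing down, gripper open.
Joint ranges: [-176.03, 176.03], [-82.01, 121.73], [-58.28, 71.71], [-173.87, 95.51], [-174.79, -0.11], [-173.66, 173.66]. Speed limits (degrees/s): [136.94, 136.94, 172.46, 180, 180, 180].

### API

Orientations are given as [roll, pitch, yaw] about the fixed x, y, z axes, in that order (R = Rz(yaw) Ry(pitch) Rx(roll)).
In Python, from plant import r gives the robot as it stands.
- The arm moves only by the tool play_rows, never from a script. Its argument "rows" is a list that holds one entry, the list of rows, each a list of 5 numbers: the closure, from 0 (fully open) to 1 (shut), then the shift along the tool's x, y, z each as a share of 0.5 m, from -1 to 1, then the turn about the tool's z as a share of 1.5 rad, from -1 to 1. A call has exactly 8 rows; each row is the pose to reach, as a shift and turn from the pose commanded when the call began, along the tool's axes at that moment; what a row does not reach only later rows make up. A row lasts 1/12 s, in which the tool goes at most 41.7 mm and 7.16 degrees, less where a joint would pass 70% of its speed; a pose out of reach is approached as far as the arm can. A call with a number of a shift or a turn outside -1 to 1 is refused whole. A call with a gripper value outside its range is refused whole. The fingers move at their own pace and stop on an object; "squeeze" is the grip in N (left out, the last holds). Time passes only in rows, so rows that repeat a pose let the fingers close, or fill a call up. It gives the time, the measured TCP pose, the force, the opening and the grip force at its end, in the units of the state.
- r.get_state(): the state, without advancing time (a new reading comes with each control period).
- r.capture(name): name is "scene" or "top"; returns the picture (480x640x3 uint8, red, green, blue); there is no depth.
- r.camera_info(name): a dict with "fovy" (degrees; the focal length in pixels is half the picture's height over the tangent of half this angle, whatever the lens; pixels are square), "cx", "cy" (the principal point, pixels), "pose" (4x4, takes a point from camera to world coordinates). Camera axes: x right, y down, z forward; pixel columns grow to the right and rows downward; lengths in m; the calibration is good to about 2 mm. A picture is of the moment at which its call begins. camera_info takes no time and is no camera call.
- r.close_job(): hands the job in; it is judged then, once.
The state is a dict: "time_s": time; "joints": joint angles; "qd": joint speeds; "joint_torque": joint torques, N m; "tcp_pos": TCP position; "eef_rot": TCP orientation; "contact_force": force on the tool from outside, world axes, zero at the start; "moment": the same for the moment, N m; "gripper_width": finger opening in m; "gripper_force": force on a finger pad.
Only numpy, scipy, OpenCV 4.12 (cv2) and the standard library are available. Lean on these libraries where they do the work, as an engineer would, in place of code of your own. Each camera call takes 0.05 s, during which the arm holds its last target. There are 200 camera calls.

## Working session

There is one attempt and no reset: what is moved stays moved. The work goes in short steps, Python scripts to look and compute and a tool call to move; the robot and the scene stay as the last step left them, time stands still between calls to the robot, and variables do not carry over. Pictures are saved under pics/ and viewed, at most 14 in all, crops included, and the job is handed in when it is done.

Besides the shell and the picture viewer there is one more tool, called after "Call:" in YAML: its name, and indented under it one key for each argument. play_rows: Moves the arm, as the interface text tells. Its arguments: {"type":"object","properties":{"rows":{"type":"array","items":{"type":"array","items":{"type":"array","items":{"type":"number"}}}},"squeeze":{"type":"number"}},"required":["rows"]}

```bash
mkdir -p pics; ls
python3 - <<'E'
from plant import r
import cv2
for n in("scene","top"):
    im=r.capture(n); cv2.imwrite(f"pics/{n}0.png",im[:,:,::-1]); i=r.camera_info(n); print(n,i)
print(r.get_state(), r.grip_depth)
E
```

```text
pics
scene {'fovy': 50.99740712377768, 'cx': 320.8906579272269, 'cy': 240.45775673319665, 'pose': array([[ 0.25874218,  0.71087253, -0.6539975 ,  1.28214666],
       [ 0.96590844, -0.18440563,  0.18170155, -0.13849825],
       [ 0.00856582, -0.67871556, -0.73435129,  0.90885613],
       [ 0.        ,  0.        ,  0.        ,  1.        ]])}
top {'fovy': 57.7510386088939, 'cx': 318.5307789082233, 'cy': 241.23312789114723, 'pose': array([[-0.02155345, -0.99278624,  0.11794457,  0.41671698],
       [-0.99936814,  0.02472934,  0.02552994,  0.04563186],
       [-0.02826246, -0.11731979, -0.99269195,  0.93243629],
       [ 0.        ,  0.        ,  0.        ,  1.        ]])}
{'time_s': 0.1, 'joints': array([-4.71492941e+01,  2.05874215e+01,  6.38814083e-01, -1.69393965e-02,
       -7.01363802e+01, -1.65069139e+01]), 'qd': array([ 0.00914491, -0.08174226,  0.04407386,  0.07510254, -0.04142122,
        0.04027566]), 'joint_torque': array([-1.85741577e-03, -5.84166133e+01,  2.93753117e+01,  7.01543212e+00,
        1.02410957e-02, -5.09708525e-05]), 'tcp_pos': array([ 0.29930999, -0.60451891,  0.22571628]), 'eef_rot': array([ 1.79913990e+02, -8.88108141e-03, -1.53661969e+02]), 'contact_force': array([-0.48890296, -0.22625859, -0.35005653]), 'moment': array([-0.01218302, -0.00755503, -0.05757361]), 'gripper_force': 0.0, 'gripper_width': 0.08744351676572196} 0.0188
```

View pics/top0.png

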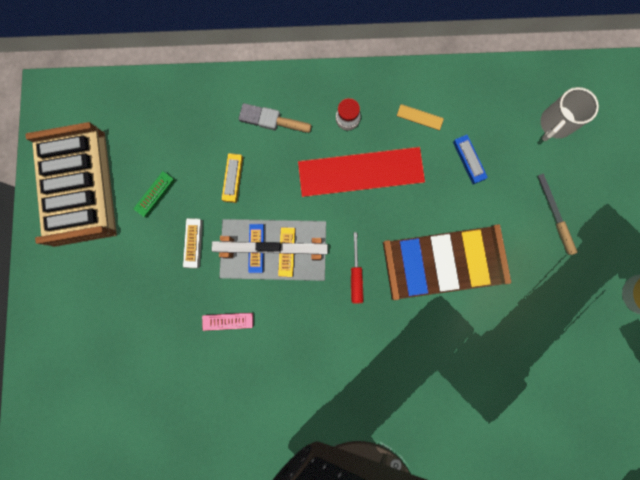

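View pics/scene0.png

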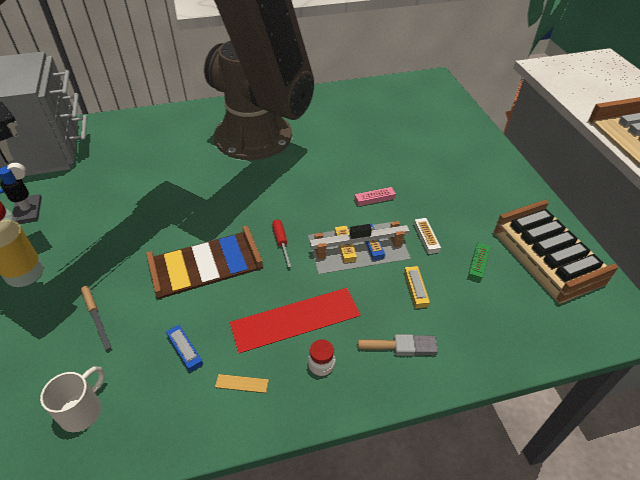

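```bash
cat > h.py <<'E'
import numpy as np, cv2
from plant import r
def cam(n):
    i=r.camera_info(n); return i, 240/np.tan(np.radians(i["fovy"]/2))
def ray(n,p):
    i,f=cam(n); d=i["pose"][:3,:3]@np.array([(p[0]-i["cx"])/f,(p[1]-i["cy"])/f,1.]); return i["pose"][:3,3],d
def plane(n,p,z):
    o,d=ray(n,p); return o+d*(z-o[2])/d[2]
def tri(pt,ps):
    o,d=ray("top",pt);q,e=ray("scene",ps)
    s=np.linalg.lstsq(np.c_[d,-e],q-o,rcond=None)[0]
    a=o+d*s[0];b=q+e*s[1]; return (a+b)/2,np.linalg.norm(a-b)
def proj(n,P):
    i,f=cam(n); c=np.linalg.inv(i["pose"])@np.append(P,1); return np.array([i["cx"]+f*c[0]/c[2],i["cy"]+f*c[1]/c[2]])
R={"blue":((105,120,50),(125,255,255)),"yellow":((19,150,120),(32,255,255)),"white":((0,0,165),(40,60,255)),
"red":((0,200,100),(4,255,255)),"black":((0,0,0),(179,255,40))}
def mask(im,c): return cv2.inRange(cv2.cvtColor(im,cv2.COLOR_RGB2HSV),*R[c])
E
python3 - <<'E'
from h import *
t=cv2.imread("pics/top0.png");s=cv2.imread("pics/scene0.png")
a=cv2.resize(t[150:340,130:340],None,fx=3.8,fy=3,interpolation=2)[:, :800]
cv2.imwrite("pics/ct.png",cv2.resize(t[160:300,170:350],(771,600),interpolation=2))
cv2.imwrite("pics/cs.png",cv2.resize(s[180:320,300:480],(771,600),interpolation=2))
for n,im in(("top",t),("scene",s)):
  for c in R:
    k,l,st,ce=cv2.connectedComponentsWithStats(mask(im[:,:,::-1],c))
    for j in range(1,k):
        if st[j,4]>25 and st[j,4]<9000 : print(n,c,st[j],ce[j].round(1))
E
```

```text
top blue [454 135  33  48 373] [468.8 160. ]
top blue [249 224  15  19 120] [257.1 229.7]
top blue [ 400  239   28   57 1061] [413.5 266.8]
top blue [248 253  16  20 117] [256.6 266.7]
top yellow [398 106  44  23 479] [419.8 116.9]
top yellow [222 154  20  48 302] [232.4 178.7]
top yellow [189 226   7   8  28] [192.  229.7]
top yellow [280 228  15  15 174] [287.5 234.3]
top yellow [ 461  229   30   58 1170] [475.7 257.8]
top yellow [252 231   7  11  41] [255.  236.2]
top yellow [188 234   7  10  27] [190.3 239.7]
top yellow [279 254  15  22 221] [285.8 265.7]
top white [630  30  10  12  50] [636.3  35.6]
top white [502  37  10   8  48] [505.8  40.9]
top white [ 223   42   82   18 1037] [262.6  50.5]
top white [325  42  14   7  31] [332.6  44.3]
top white [354  42  14  10  58] [360.8  46.5]
top white [160  51   5   9  26] [162.   54.6]
top white [105  52  11   7  47] [109.5  55.1]
top white [205  52   7   9  27] [207.8  57. ]
top white [560  88  38  36 307] [575.1 108. ]
top white [263 110  14  15  40] [269.8 118.2]
top white [548 120  17  17  92] [556.9 127.9]
top white [ 67 139  11 
[... 2704 characters left out ...]
  51 1280] [265.3 327.9]
scene red [293 311  14  12  44] [301.  315.2]
scene black [ 40   0  28  59 151] [53.5 26.4]
scene black [ 256    0   49   91 2196] [281.4  38.2]
scene black [205  44  20  48 196] [210.9  70.8]
scene black [252  47  12   9  39] [257.8  51.4]
scene black [243  57  46  74 777] [263.3  91.2]
scene black [66 60 12 27 43] [71.7 73.3]
scene black [289  74  25  44 685] [301.1  95.2]
scene black [  0 115  15  26 207] [  5.4 128.5]
scene black [  0 179  28  23 398] [ 15.3 190.7]
scene black [ 511  209   79   60 1247] [548.1 241.4]
scene black [350 224  21  15 209] [360.2 231.3]
scene black [556 254  47  28 316] [576.6 271. ]
scene black [ 523  371   92   94 1924] [564.  414.3]
```

View pics/ct.png

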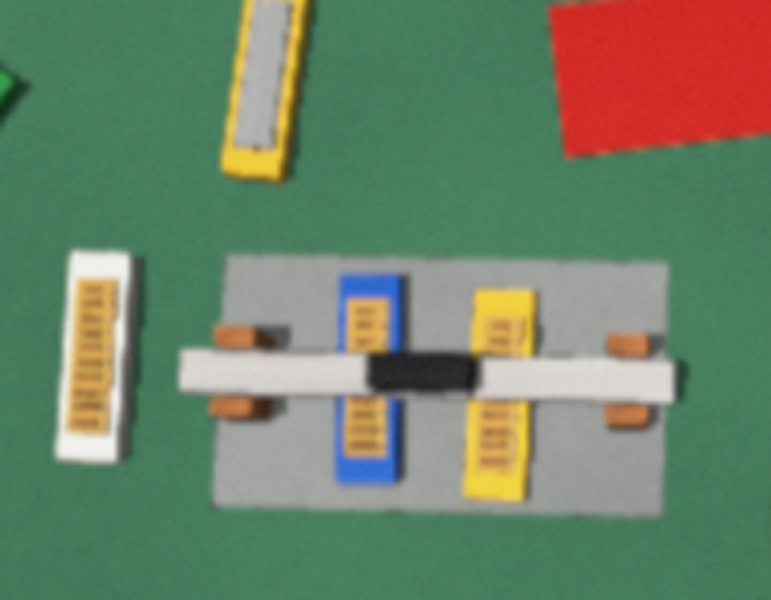

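View pics/cs.png

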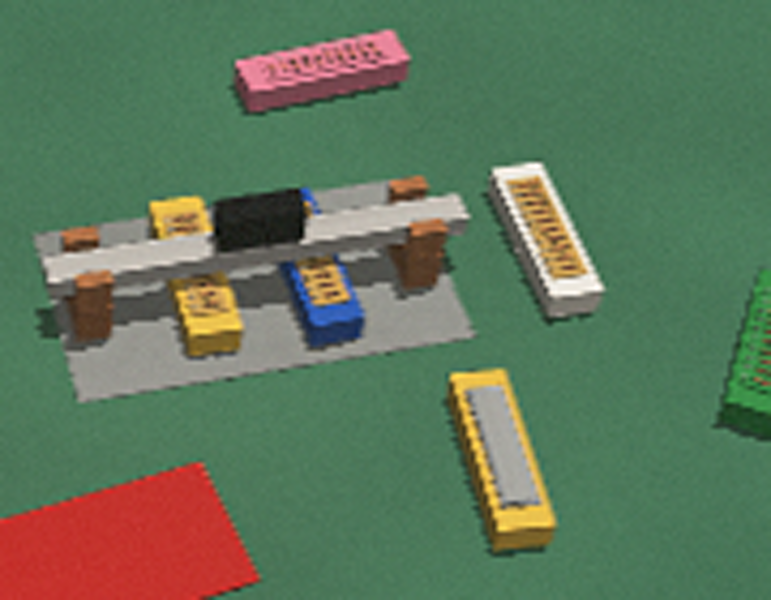

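```bash
cat >> h.py <<'E'
def comp(im,c,boxes):
    m=mask(im,c); o=np.zeros_like(m)
    for x,y,w,h in boxes: o[y:y+h,x:x+w]=m[y:y+h,x:x+w]
    return o
def rect(m,n,z):
    """hull of mask cast to plane z -> centre, long-axis angle deg, sizes mm"""
    p=cv2.convexHull(cv2.findNonZero(m))[:,0].astype(float)
    w=np.array([plane(n,q,z)[:2] for q in p],np.float32)*1000
    b=cv2.boxPoints(cv2.minAreaRect(w)); e=b[1]-b[0]; g=b[2]-b[1]
    l=e if np.hypot(*e)>np.hypot(*g) else g
    return b.mean(0).round(1),round(float(np.degrees(np.arctan2(l[1],l[0]))),1),sorted([round(float(np.hypot(*e)),1),round(float(np.hypot(*g)),1)])
E
python3 - <<'E'
from h import *
t=cv2.imread("pics/top0.png")[:,:,::-1];s=cv2.imread("pics/scene0.png")[:,:,::-1]
B={"strip_blue":("blue",[(395,235,40,65)],[(215,230,34,46)],.010),
"strip_white":("white",[(428,230,35,65)],[(190,240,32,44)],.010),
"strip_yellow":("yellow",[(458,225,36,65)],[(160,247,34,46)],.010),
"mat":("red",[(296,145,132,55)],[(228,285,135,70)],.003),
"core_white":("white",[(182,216,20,54)],[(413,215,30,40)],.021),
"core_blue":("blue",[(246,220,20,55)],None,.021),
"core_yellow":("yellow",[(278,224,18,55)],None,.021),
"bar":("white",[(210,238,120,20)],[(306,220,106,30)],.040),
"barL":("white",[(212,238,44,20)],[(370,224,42,16)],.040),
"barR":("white",[(281,238,46,20)],[(308,232,42,16)],.040),
"grip":(None,[(250,235,40,20)],[(345,218,30,25)],.066)}
cen=lambda m: np.array([cv2.moments(m,True)[k] for k in("m10","m01")])/cv2.moments(m,True)["m00"]
R["red"]=((0,190,60),(4,255,255));R["g"]=((0,0,0),(179,255,75))
for k,(c,bt,bs,z) in B.items():
    c=c or "g"; m=comp(t,c,bt); o=(k,)+rect(m,"top",z)
    if bs:
        ms=comp(s,c,bs); T,e=tri(cen(m),cen(ms)); o+=("tri",(T*1000).round(1),round(e*1000,1))
    print(*o)
E
```

```text
strip_blue [ 467.7 -129.6] 6.9 [40.3, 116.7] tri [ 467.3 -130.4    5.1] 0.3
strip_white [ 475.7 -195. ] 6.6 [40.6, 117.0] tri [ 475.5 -196.     5.9] 0.3
strip_yellow [ 483.7 -260.4] 6.9 [43.4, 119.0] tri [ 483.4 -261.9    5.5] 0.4
mat [678.6 -25.7] -84.8 [77.0, 266.6] tri [681.5 -27.4  -7.9] 0.8
core_white [529.2 339.6] -3.3 [28.7, 101.0] tri [528.5 342.   11.2] 0.7
core_blue [514.2 202.1] -1.7 [31.3, 102.1]
core_yellow [505.2 137. ] -3.2 [29.8, 100.4]
bar [512.3 171.7] 88.6 [39.5, 236.6] tri [512.5 167.2  38.5] 0.4
barL [509.9 245.3] 88.6 [31.2, 89.8] tri [515.6 244.4  37.9] 2.6
barR [510.8  99.6] 86.6 [22.7, 92.9] tri [509.4  97.5  38.7] 1.0
grip [513.5 168.7] 88.6 [18.2, 50.5] tri [513.4 171.2  51.3] 0.8
```

```bash
cat >> h.py <<'E'
def st():
    s=r.get_state(); return s["tcp_pos"],s["eef_rot"][2],s
def move(x,y,z,yaw,base=None):
    """shares from measured pose (or base=(x,y,z,yaw)) to target, mm/deg"""
    p,w,_=st(); p=p*1000
    if base: p,w=np.array(base[:3],float),base[3]
    a=np.radians(w); d=np.array([x,y,z])-p
    X=[np.cos(a),np.sin(a),0];Y=[np.sin(a),-np.cos(a),0]
    t=-((yaw-w+180)%360-180)
    print("d",(np.array([d@X,d@Y,-d[2]])/500).round(4),"t",round(np.radians(t)/1.5,4),"rows",np.linalg.norm(d)/41.7,abs(t)/7.16)
E
python3 - <<'E'
from h import *
move(500,-200,200,-120)
move(512.5,100,180,-91.6,(500,-200,200,-120))
E
```

```text
d [-0.7187  0.547   0.0514] t -0.3917 rows 10.846471486984381 4.70139228657108
d [-0.5321  0.2783  0.04  ] t -0.3304 rows 7.2164425724348575 3.966480446927375
```

Call:
play_rows:
  rows:
    - [[0, -0.72, 0.55, 0.05, -0.4], [0, -0.72, 0.55, 0.05, -0.4], [0, -0.72, 0.55, 0.05, -0.4], [0, -0.72, 0.55, 0.05, -0.4], [0, -0.72, 0.55, 0.05, -0.4], [0, -0.72, 0.55, 0.05, -0.4], [0, -0.72, 0.55, 0.05, -0.4], [0, -0.72, 0.55, 0.05, -0.4]]
  squeeze: 30

```text
time_s: 0.77
tcp_pos: [0.4471, -0.3045, 0.208]
eef_rot: [180.0, 0.0, -119.3]
contact_force: [1.3, 0.0, 0.5]
gripper_width: 0.0878
gripper_force: 0.0
```

Run:
```python
from h import *
print(st()[:2]);move(512.5,100,180,-91.6)
```

```text
(array([ 0.44713308, -0.30447713,  0.2079795 ]), np.float64(-119.28522559210171))
d [-0.7695  0.2817  0.056 ] t -0.3221 rows 9.848422955691806 3.8666516190086195
```

Call:
play_rows:
  rows:
    - [[0, -0.77, 0.28, 0.056, -0.322], [0, -0.77, 0.28, 0.056, -0.322], [0, -0.77, 0.28, 0.056, -0.322], [0, -0.77, 0.28, 0.056, -0.322], [0, -0.77, 0.28, 0.056, -0.322], [0, -0.77, 0.28, 0.056, -0.322], [0, -0.77, 0.28, 0.056, -0.322], [0, -0.77, 0.28, 0.056, -0.322]]

```text
time_s: 1.43
tcp_pos: [0.5002, 0.0238, 0.1854]
eef_rot: [-180.0, 0.0, -91.6]
contact_force: [0.8, -0.9, 0.3]
gripper_width: 0.0874
gripper_force: 0.0
```

Run:
```python
from h import *
print(st()[:2]);move(512.5,169.5,120,-91.8)
```

```text
(array([0.50023308, 0.02383526, 0.18541849]), np.float64(-91.5929462506466))
d [-0.2919 -0.0164  0.1308] t 0.0024 rows 3.8405462410499696 0.028918121418073484
```

Call:
play_rows:
  rows:
    - [[0, -0.29, -0.016, 0.13, 0], [0, -0.29, -0.016, 0.13, 0], [0, -0.29, -0.016, 0.13, 0], [0, -0.29, -0.016, 0.13, 0], [0, -0.29, -0.016, 0.13, 0], [0, -0.29, -0.016, 0.13, 0], [0, -0.29, -0.016, 0.13, 0], [0, -0.29, -0.016, 0.13, 0]]

```text
time_s: 2.1
tcp_pos: [0.5127, 0.1658, 0.1208]
eef_rot: [-180.0, 0.0, -91.6]
contact_force: [0.2, -0.2, -0.4]
gripper_width: 0.0878
gripper_force: 0.0
```

Run:
```python
from h import *
print(st()[:2]);move(512.5,169.5,45,-91.8)
```

```text
(array([0.51266862, 0.16576709, 0.12084595]), np.float64(-91.64035181581748))
d [-0.0075  0.0006  0.1517] t 0.0019 rows 1.821053671734298 0.022297232427725595
```

Call:
play_rows:
  rows:
    - [[0, -0.007, 0, 0.05, 0], [0, -0.007, 0, 0.1, 0], [0, -0.007, 0, 0.14, 0], [0, -0.007, 0, 0.152, 0], [0, -0.007, 0, 0.152, 0], [0.9, -0.007, 0, 0.152, 0], [0.9, -0.007, 0, 0.152, 0], [0.9, -0.007, 0, 0.152, 0]]

```text
time_s: 2.77
tcp_pos: [0.5136, 0.1703, 0.046]
eef_rot: [-179.9, 0.1, -91.6]
contact_force: [0.5, -0.0, 0.6]
gripper_width: 0.0731
gripper_force: 0.0
```

Call:
play_rows:
  rows:
    - [[0.9, 0, 0, 0, 0], [0.9, 0, 0, 0, 0], [0.9, 0, 0, 0, 0], [0.9, 0, 0, 0, 0], [0.9, 0, 0, 0, 0], [0.9, 0, 0, 0, 0], [0.9, 0, 0, 0, 0], [0.9, 0, 0, 0, 0]]

```text
time_s: 3.43
tcp_pos: [0.5127, 0.1699, 0.0444]
eef_rot: [180.0, -0.0, -91.6]
contact_force: [-0.3, -0.5, -0.6]
gripper_width: 0.0196
gripper_force: 0.0
```

Call:
play_rows:
  rows:
    - [[1, 0, 0, 0, 0], [1, 0, 0, 0, 0], [1, 0, 0, 0, 0], [1, 0, 0, 0, 0], [1, 0, 0, -0.01, 0], [1, 0, 0, -0.03, 0], [1, 0, 0, -0.06, 0], [1, 0, 0, -0.09, 0]]

```text
time_s: 4.1
tcp_pos: [0.5124, 0.1697, 0.0903]
eef_rot: [179.9, -0.0, -91.6]
contact_force: [0.2, 0.1, -1.7]
gripper_width: 0.0175
gripper_force: 29.9
```

Run:
```python
from h import *
move(512.5,169.5,150,-91.6);move(679,-26,130,-84.8,(512.5,169.5,150,-91.6));
```

```text
d [ 0.0003 -0.0003 -0.1193] t -0.0 rows 1.4305953487047494 0.00017372917360692977
d [ 0.3815 -0.3438  0.04  ] t -0.0791 rows 6.176747691408075 0.949720670391063
```

Call:
play_rows:
  rows:
    - [[1, 0, 0, -0.03, 0], [1, 0, 0, -0.06, 0], [1, 0, 0, -0.09, 0], [1, 0, 0, -0.12, 0], [1, 0.02, 0.02, -0.12, 0], [1, 0.05, 0.05, -0.12, 0], [1, 0.09, 0.08, -0.12, 0], [1, 0.13, 0.12, -0.12, 0]]

```text
time_s: 4.77
tcp_pos: [0.4506, 0.1061, 0.1501]
eef_rot: [-180.0, 0.0, -91.6]
contact_force: [-0.0, 0.4, -1.4]
gripper_width: 0.0178
gripper_force: 29.9
```

Run:
```python
from h import *
s=st();print(s[:2],s[2]["gripper_width"]);move(679,-26,130,-84.8)
```

```text
(array([0.45055796, 0.10613971, 0.15009869]), np.float64(-91.576887062456)) 0.017833005362555877
d [ 0.2516 -0.464   0.0402] t -0.0789 rows 6.347021361356381 0.9464926064882698
```

Call:
play_rows:
  rows:
    - [[1, 0.04, -0.07, 0.01, -0.079], [1, 0.08, -0.14, 0.02, -0.079], [1, 0.12, -0.21, 0.03, -0.079], [1, 0.15, -0.28, 0.04, -0.079], [1, 0.19, -0.35, 0.04, -0.079], [1, 0.22, -0.41, 0.04, -0.079], [1, 0.24, -0.445, 0.04, -0.079], [1, 0.252, -0.464, 0.04, -0.079]]

```text
time_s: 5.43
tcp_pos: [0.681, -0.0276, 0.1293]
eef_rot: [180.0, -0.0, -84.9]
contact_force: [-0.4, 0.1, -1.5]
gripper_width: 0.0176
gripper_force: 29.9
```

Run:
```python
from h import *
s=st();print(s[:2],s[2]["gripper_width"]);move(679,-26,24,-84.8)
```

```text
(array([ 0.68101002, -0.02759521,  0.12931883]), np.float64(-84.90787655427228)) 0.01755686549582392
d [-0.0035  0.0037  0.2106] t -0.0013 rows 2.5263809837005633 0.015066557859257066
```

Call:
play_rows:
  rows:
    - [[1, -0.003, 0.003, 0.05, 0], [1, -0.003, 0.003, 0.1, 0], [1, -0.003, 0.003, 0.15, 0], [1, -0.003, 0.003, 0.185, 0], [1, -0.003, 0.003, 0.2, 0], [1, -0.003, 0.003, 0.208, 0], [1, -0.003, 0.003, 0.212, 0], [1, -0.003, 0.003, 0.212, 0]]

```text
time_s: 6.1
tcp_pos: [0.6782, -0.0241, 0.0245]
eef_rot: [-179.9, 0.0, -84.8]
contact_force: [0.1, -0.8, -1.8]
gripper_width: 0.0176
gripper_force: 29.9
```

Call:
play_rows:
  rows:
    - [[1, 0, 0, 0.002, 0], [1, 0, 0, 0.003, 0], [1, 0, 0, 0.003, 0], [1, 0, 0, 0.003, 0], [0, 0, 0, 0.003, 0], [0, 0, 0, 0.003, 0], [0, 0, 0, 0.003, 0], [0, 0, 0, 0.003, 0]]

```text
time_s: 6.77
tcp_pos: [0.6779, -0.0244, 0.0222]
eef_rot: [-180.0, -0.0, -84.8]
contact_force: [-0.3, 1.0, -0.3]
gripper_width: 0.039
gripper_force: 0.0
```

Call:
play_rows:
  rows:
    - [[0, 0, 0, 0, 0], [0, 0, 0, 0, 0], [0, 0, 0, 0, 0], [0, 0, 0, -0.05, 0], [0, 0, 0, -0.12, 0], [0, 0, 0, -0.2, 0], [0, 0, 0, -0.25, 0], [0, 0, 0, -0.25, 0]]

```text
time_s: 7.43
tcp_pos: [0.6813, -0.0243, 0.1544]
eef_rot: [-179.4, -0.0, -84.8]
contact_force: [1.1, 0.1, 0.7]
gripper_width: 0.0866
gripper_force: 0.0
```

Run:
```python
from h import *
im=r.capture("scene");cv2.imwrite("pics/scene1.png",im[:,:,::-1])
p=(507.5,203.5,120,-2.5)
move(600,90,130,-40);move(*p,(600,90,130,-40))
```

```text
d [-0.2419  0.1383  0.0425] t -0.5212 rows 3.379071859168141 6.255655189316545
d [-0.2876 -0.055   0.02  ] t -0.4363 rows 3.5194246565135408 5.237430167597766
```

View pics/scene1.png

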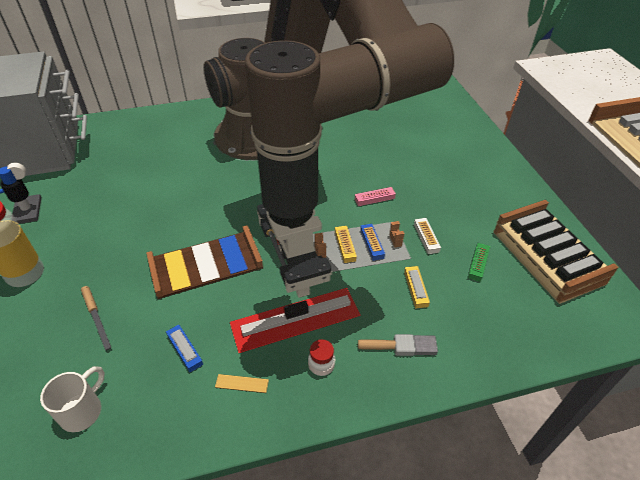

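Run:
```python
from h import *
t=r.capture("top");cv2.imwrite("pics/top1.png",t[:,:,::-1]);s=cv2.imread("pics/scene1.png")[:,:,::-1]
B={"core_white":("white",(182,216,20,54),(413,215,30,40)),"core_blue":("blue",(246,220,20,57),(358,220,30,42)),"core_yellow":("yellow",(276,222,22,57),(331,222,28,42))}
R["brass"]=((10,70,90),(20,235,255))
cen=lambda m: cv2.boxPoints(cv2.minAreaRect(cv2.findNonZero(m))).mean(0)
for k,(c,b,bs) in B.items():
    m=comp(t,c,[b]);mb=comp(t,"brass",[b]);ms=comp(s,"brass",[bs])
    T,e=tri(cen(mb),cen(ms))
    print(k,*rect(m,"top",.021),"brass",*rect(mb,"top",.021),"tri",(T*1000).round(1),e*1000)
```

```text
Traceback (most recent call last):
  File "h.py", line 24, in rect
    p=cv2.convexHull(cv2.findNonZero(m))[:,0].astype(float)
      ~~~~~~~~~~~~~~^^^^^^^^^^^^^^^^^^^^
cv2.error: OpenCV(4.12.0) /io/opencv/modules/imgproc/src/convhull.cpp:143: error: (-215:Assertion failed) total >= 0 && (depth == CV_32F || depth == CV_32S) in function 'convexHull'
```

View pics/top1.png

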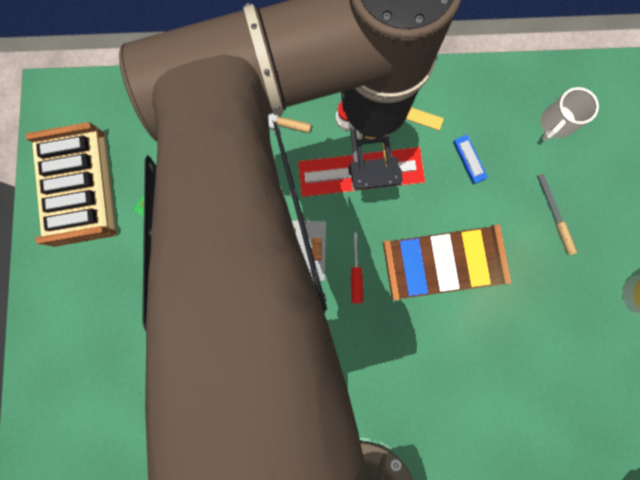

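Run:
```python
from h import *
t=cv2.imread("pics/top0.png")[:,:,::-1];s=cv2.imread("pics/scene1.png")[:,:,::-1]
B={"core_white":("white",(182,216,20,54),(413,215,30,40)),"core_blue":("blue",(246,220,20,57),(358,220,30,42)),"core_yellow":("yellow",(276,222,22,57),(331,222,28,42))}
R["brass"]=((10,70,90),(20,235,255))
cen=lambda m: cv2.boxPoints(cv2.minAreaRect(cv2.findNonZero(m))).mean(0)
for k,(c,b,bs) in B.items():
    m=comp(t,c,[b]);mb=comp(t,"brass",[b]);ms=comp(s,"brass",[bs])
    T,e=tri(cen(mb),cen(ms))
    print(k,*rect(m,"top",.021),"brass",*rect(mb,"top",.021),"tri",(T*1000).round(1),round(e*1000,1),*rect(ms,"scene",.021))
```

```text
core_white [529.2 339.6] -3.3 [28.7, 101.0] brass [529.2 340.1] -3.6 [20.9, 75.6] tri [529.2 340.6  19.1] 0.1 [531.1 339.4] -3.5 [20.1, 77.7]
core_blue [514.2 202.1] -1.7 [31.3, 102.1] brass [515.2 202.7] -0.3 [19.2, 74.7] tri [515.3 203.4  19.2] 0.9 [516.5 203.1] -2.1 [20.6, 78.0]
core_yellow [505.2 137. ] -3.2 [29.8, 100.4] brass [505.2 137.6] -5.4 [21.5, 74.2] tri [506.8 139.8   4.4] 0.8 [519.8 134.9] -5.1 [34.4, 103.7]
```

Run:
```python
from h import *
move(580,110,140,-40);
```

```text
d [-0.2851  0.1717  0.0175] t -0.5215 rows 3.9959612466334855 6.2594478989020415
```

Call:
play_rows:
  rows:
    - [[0.48, -0.05, 0.03, 0.017, -0.521], [0.48, -0.1, 0.06, 0.017, -0.521], [0.48, -0.15, 0.09, 0.017, -0.521], [0.48, -0.2, 0.12, 0.017, -0.521], [0.48, -0.25, 0.15, 0.017, -0.521], [0.48, -0.285, 0.17, 0.017, -0.521], [0.48, -0.285, 0.17, 0.017, -0.521], [0.48, -0.285, 0.17, 0.017, -0.521]]

```text
time_s: 8.2
tcp_pos: [0.5789, 0.1106, 0.1375]
eef_rot: [179.9, 0.1, -39.8]
contact_force: [0.8, 0.7, -0.1]
gripper_width: 0.0465
gripper_force: 0.0
```

Run:
```python
from h import *
move(515,203,100,-1.8);
```

```text
d [-0.2164 -0.06    0.0749] t -0.4426 rows 2.8392145550890966 5.3122838665721
```

Call:
play_rows:
  rows:
    - [[0.48, -0.05, -0.015, 0.02, -0.443], [0.48, -0.1, -0.03, 0.04, -0.443], [0.48, -0.15, -0.045, 0.06, -0.443], [0.48, -0.2, -0.06, 0.075, -0.443], [0.48, -0.216, -0.06, 0.075, -0.443], [0.48, -0.216, -0.06, 0.075, -0.443], [0.48, -0.216, -0.06, 0.075, -0.443], [0.48, -0.216, -0.06, 0.075, -0.443]]

```text
time_s: 8.87
tcp_pos: [0.5167, 0.2018, 0.1003]
eef_rot: [180.0, 0.1, -2.2]
contact_force: [-0.4, -0.1, 0.2]
gripper_width: 0.0459
gripper_force: 0.0
```

Run:
```python
from h import *
print(st()[:2]);move(515,203,8,-1.8);
```

```text
(array([0.51674009, 0.20176823, 0.10030252]), np.float64(-2.1594646346364166))
d [-0.0036 -0.0023  0.1846] t -0.0042 rows 2.214080088322898 0.050204557910115126
```

Call:
play_rows:
  rows:
    - [[0.48, -0.0035, -0.0025, 0.05, 0], [0.48, -0.0035, -0.0025, 0.1, 0], [0.48, -0.0035, -0.0025, 0.14, 0], [0.48, -0.0035, -0.0025, 0.165, 0], [0.48, -0.0035, -0.0025, 0.18, 0], [0.48, -0.0035, -0.0025, 0.185, 0], [0.48, -0.0035, -0.0025, 0.185, 0], [1, -0.0035, -0.0025, 0.185, 0]]
  squeeze: 25

```text
time_s: 9.53
tcp_pos: [0.5157, 0.2036, 0.009]
eef_rot: [-180.0, -0.0, -2.0]
contact_force: [-0.2, -0.5, 0.5]
gripper_width: 0.0423
gripper_force: 0.0
```

Call:
play_rows:
  rows:
    - [[1, 0, 0, 0, 0], [1, 0, 0, 0, 0], [1, 0, 0, 0, 0], [1, 0, 0, 0, 0], [1, 0, 0, -0.03, 0], [1, 0, 0, -0.08, 0], [1, 0, 0, -0.14, 0], [1, 0, 0, -0.2, 0]]

```text
time_s: 10.2
tcp_pos: [0.5144, 0.2031, 0.1092]
eef_rot: [179.9, 0.1, -2.0]
contact_force: [1.1, -0.2, -1.5]
gripper_width: 0.0298
gripper_force: 25.0
```

Run:
```python
from h import *
print(st()[:2]);move(467.7,-130,110,6.8);
```

```text
(array([0.51437856, 0.20314633, 0.10915633]), np.float64(-1.9703682722738738))
d [-0.0704  0.6691 -0.0017] t -0.102 rows 8.06718598450707 1.2249117698706542
```

Call:
play_rows:
  rows:
    - [[1, -0.003, 0.03, 0, -0.02], [1, -0.01, 0.09, 0, -0.04], [1, -0.018, 0.17, 0, -0.06], [1, -0.026, 0.25, 0, -0.08], [1, -0.035, 0.33, 0, -0.1], [1, -0.043, 0.41, 0, -0.1], [1, -0.051, 0.48, 0, -0.1], [1, -0.055, 0.52, 0, -0.1]]

```text
time_s: 10.87
tcp_pos: [0.477, -0.058, 0.1085]
eef_rot: [-180.0, 0.0, 6.5]
contact_force: [0.3, 0.3, -1.1]
gripper_width: 0.0293
gripper_force: 25.0
```

Run:
```python
from h import *
print(st()[:2]);move(467.7,-130,40,6.8);
```

```text
(array([ 0.477048  , -0.05804293,  0.10848854]), np.float64(6.541646317600809))
d [-0.035   0.1408  0.137 ] t -0.003 rows 2.3927861953957694 0.03608291653619961
```

Call:
play_rows:
  rows:
    - [[1, -0.01, 0.03, 0, -0.003], [1, -0.02, 0.07, 0, -0.003], [1, -0.028, 0.11, 0, -0.003], [1, -0.035, 0.135, 0.02, -0.003], [1, -0.035, 0.141, 0.06, -0.003], [1, -0.035, 0.141, 0.1, -0.003], [1, -0.035, 0.141, 0.12, -0.003], [1, -0.035, 0.141, 0.12, -0.003]]

```text
time_s: 11.53
tcp_pos: [0.4674, -0.1277, 0.0464]
eef_rot: [-180.0, 0.2, 6.8]
contact_force: [0.2, -0.3, -0.7]
gripper_width: 0.0296
gripper_force: 25.0
```

Run:
```python
from h import *
print(st()[:2]);move(467.7,-130,18,6.8);
```

```text
(array([ 0.46741721, -0.12768624,  0.04635043]), np.float64(6.821834891108863))
d [0.     0.0047 0.0567] t 0.0003 rows 0.6821604842232053 0.0030495657973257846
```

Call:
play_rows:
  rows:
    - [[1, 0, 0.004, 0.02, 0], [1, 0, 0.004, 0.035, 0], [1, 0, 0.004, 0.045, 0], [1, 0, 0.004, 0.052, 0], [1, 0, 0.004, 0.056, 0], [1, 0, 0.004, 0.058, 0], [1, 0, 0.004, 0.058, 0], [1, 0, 0.004, 0.058, 0]]

```text
time_s: 12.2
tcp_pos: [0.4699, -0.1293, 0.0198]
eef_rot: [180.0, -0.0, 6.9]
contact_force: [-0.1, -0.7, -0.6]
gripper_width: 0.0298
gripper_force: 25.0
```

Call:
play_rows:
  rows:
    - [[0.55, 0, 0, 0, 0], [0.55, 0, 0, 0, 0], [0.55, 0, 0, 0, 0], [0.55, 0, 0, 0, 0], [0.55, 0, 0, 0, 0], [0.55, 0, 0, -0.04, 0], [0.55, 0, 0, -0.1, 0], [0.55, 0, 0, -0.18, 0]]

```text
time_s: 12.87
tcp_pos: [0.4676, -0.1295, 0.1084]
eef_rot: [-180.0, 0.3, 6.9]
contact_force: [1.0, -0.2, 0.6]
gripper_width: 0.0395
gripper_force: 0.0
```

Run:
```python
from h import *
print(st()[:2]);move(505.5,137.2,105,-3.8);
```

```text
(array([ 0.46760931, -0.1294785 ,  0.1084014 ]), np.float64(6.867381736241851))
d [ 0.139  -0.5205  0.0068] t 0.1241 rows 6.4599125282993315 1.4898577843913199
```

Call:
play_rows:
  rows:
    - [[0.48, 0.01, -0.04, 0, 0.124], [0.48, 0.03, -0.12, 0, 0.124], [0.48, 0.052, -0.2, 0, 0.124], [0.48, 0.074, -0.28, 0, 0.124], [0.48, 0.095, -0.36, 0, 0.124], [0.48, 0.116, -0.44, 0, 0.124], [0.48, 0.13, -0.5, 0, 0.124], [0.48, 0.139, -0.52, 0.006, 0.124]]

```text
time_s: 13.53
tcp_pos: [0.5085, 0.1412, 0.1071]
eef_rot: [-179.9, -0.1, -3.6]
contact_force: [1.0, 0.0, 0.2]
gripper_width: 0.0454
gripper_force: 0.0
```

Run:
```python
from h import *
print(st()[:2]);move(505.5,137.2,8,-3.8);
```

```text
(array([0.50846027, 0.1412248 , 0.10714696]), np.float64(-3.588725973399539))
d [-0.0054  0.0084  0.1983] t 0.0025 rows 2.380641814848674 0.029507545614587898
```

Call:
play_rows:
  rows:
    - [[0.48, 0, 0, 0.02, 0], [0.48, 0, 0, 0.05, 0], [0.48, 0, 0, 0.08, 0], [0.48, 0, 0, 0.1, 0], [0.48, 0, 0, 0.1, 0], [0.48, 0, 0, 0.1, 0], [0.48, 0, 0, 0.1, 0], [0.48, 0, 0, 0.1, 0]]

```text
time_s: 14.2
tcp_pos: [0.508, 0.1371, 0.0572]
eef_rot: [-180.0, -0.1, -3.8]
contact_force: [-0.6, -0.6, -0.3]
gripper_width: 0.0455
gripper_force: 0.0
```

Run:
```python
from h import *
print(st()[:2]);move(505.5,137.2,8,-3.8);
```

```text
(array([0.50801139, 0.13707396, 0.05724892]), np.float64(-3.78364118615246))
d [-0.005   0.0001  0.0985] t 0.0002 rows 1.1825675606970627 0.002284750537366776
```

Call:
play_rows:
  rows:
    - [[0.48, -0.004, 0, 0.04, 0], [0.48, -0.004, 0, 0.07, 0], [0.48, -0.004, 0, 0.09, 0], [0.48, -0.004, 0, 0.098, 0], [0.48, -0.004, 0, 0.098, 0], [1, -0.004, 0, 0.098, 0], [1, -0.004, 0, 0.098, 0], [1, -0.004, 0, 0.098, 0]]

```text
time_s: 14.87
tcp_pos: [0.5061, 0.1376, 0.0082]
eef_rot: [-179.9, -0.1, -3.8]
contact_force: [0.0, 1.0, -0.6]
gripper_width: 0.0308
gripper_force: 0.3
```

Call:
play_rows:
  rows:
    - [[1, 0, 0, 0, 0], [1, 0, 0, 0, 0], [1, 0, 0, 0, 0], [1, 0, 0, -0.01, 0], [1, 0, 0, -0.04, 0], [1, 0, 0, -0.1, 0], [1, 0, 0, -0.16, 0], [1, 0, 0, -0.2, 0]]

```text
time_s: 15.53
tcp_pos: [0.5059, 0.1373, 0.11]
eef_rot: [-180.0, -0.1, -3.8]
contact_force: [1.6, 0.3, -0.7]
gripper_width: 0.0298
gripper_force: 25.0
```

Run:
```python
from h import *
print(st()[:2]);move(483.7,-261,110,6.8);
```

```text
(array([0.50588367, 0.13730924, 0.11000447]), np.float64(-3.7532887931786414))
d [0.0079 0.7978 0.    ] t -0.1228 rows 9.56658312015249 1.4739230158070722
```

Call:
play_rows:
  rows:
    - [[1, 0, 0.03, 0, -0.03], [1, 0, 0.09, 0, -0.06], [1, 0.001, 0.17, 0, -0.09], [1, 0.002, 0.25, 0, -0.12], [1, 0.003, 0.33, 0, -0.122], [1, 0.004, 0.41, 0, -0.122], [1, 0.005, 0.48, 0, -0.122], [1, 0.006, 0.54, 0, -0.122]]

```text
time_s: 16.2
tcp_pos: [0.4897, -0.1346, 0.1076]
eef_rot: [-180.0, 0.0, 6.7]
contact_force: [0.0, 0.1, -1.4]
gripper_width: 0.0297
gripper_force: 25.0
```

Run:
```python
from h import *
print(st()[:2]);move(483.5,-260.7,110,6.8);
```

```text
(array([ 0.48971979, -0.13457643,  0.10762688]), np.float64(6.67403038719397))
d [-0.0417  0.2491 -0.0047] t -0.0015 rows 3.028756271913422 0.01759352134162249
```

Call:
play_rows:
  rows:
    - [[1, -0.01, 0.06, 0, 0], [1, -0.02, 0.12, 0, 0], [1, -0.03, 0.18, 0, 0], [1, -0.038, 0.23, 0, 0], [1, -0.041, 0.249, 0.04, 0], [1, -0.041, 0.249, 0.08, 0], [1, -0.041, 0.249, 0.12, 0], [1, -0.041, 0.249, 0.12, 0]]

```text
time_s: 16.87
tcp_pos: [0.4817, -0.2581, 0.0439]
eef_rot: [-179.9, 0.4, 6.6]
contact_force: [-1.1, 0.3, -1.3]
gripper_width: 0.03
gripper_force: 25.0
```

Run:
```python
from h import *
print(st()[:2]);move(483.5,-260.7,18,6.8);
```

```text
(array([ 0.48173949, -0.25814092,  0.04391625]), np.float64(6.600894371218447))
d [0.0029 0.0055 0.0518] t -0.0023 rows 0.6259406883843694 0.027808048712507326
```

Call:
play_rows:
  rows:
    - [[1, 0.002, 0.004, 0.02, -0.002], [1, 0.002, 0.004, 0.035, -0.002], [1, 0.002, 0.004, 0.044, -0.002], [1, 0.002, 0.004, 0.05, -0.002], [1, 0.002, 0.004, 0.052, -0.002], [1, 0.002, 0.004, 0.053, -0.002], [1, 0.002, 0.004, 0.053, -0.002], [1, 0.002, 0.004, 0.053, -0.002]]

```text
time_s: 17.53
tcp_pos: [0.4865, -0.2603, 0.0214]
eef_rot: [180.0, -0.0, 6.9]
contact_force: [-0.2, -0.2, -1.4]
gripper_width: 0.0294
gripper_force: 25.0
```

Call:
play_rows:
  rows:
    - [[0.55, 0, 0, 0, 0], [0.55, 0, 0, 0, 0], [0.55, 0, 0, 0, 0], [0.55, 0, 0, 0, 0], [0.55, 0, 0, 0, 0], [0.55, 0, 0, -0.04, 0], [0.55, 0, 0, -0.1, 0], [0.55, 0, 0, -0.18, 0]]

```text
time_s: 18.2
tcp_pos: [0.4842, -0.2599, 0.1096]
eef_rot: [-179.9, 0.3, 6.9]
contact_force: [1.3, -0.5, 0.4]
gripper_width: 0.0394
gripper_force: 0.0
```

Run:
```python
from h import *
print(st()[:2]);move(505,0,120,0);
```

```text
(array([ 0.48416936, -0.25985212,  0.10959882]), np.float64(6.865355359629869))
d [ 0.1035 -0.511  -0.0208] t 0.0799 rows 6.256429864297328 0.9588485139147848
```

Call:
play_rows:
  rows:
    - [[0.48, 0.02, -0.08, -0.02, 0.08], [0.48, 0.034, -0.16, -0.02, 0.08], [0.48, 0.05, -0.24, -0.02, 0.08], [0.48, 0.066, -0.32, -0.02, 0.08], [0.48, 0.083, -0.4, -0.02, 0.08], [0.48, 0.1, -0.48, -0.02, 0.08], [0.48, 0.116, -0.56, -0.02, 0.08], [0.48, 0.132, -0.64, -0.02, 0.08]]

```text
time_s: 18.87
tcp_pos: [0.5131, 0.0674, 0.1213]
eef_rot: [-180.0, -0.0, 0.0]
contact_force: [1.4, -1.1, -0.5]
gripper_width: 0.0456
gripper_force: 0.0
```

Run:
```python
from h import *
print(st()[:2]);move(530,340,115,-3.4);
```

```text
(array([0.51305608, 0.06736114, 0.12130554]), np.float64(0.020652758205147562))
d [ 0.0341 -0.5453  0.0126] t 0.0398 rows 6.552461151226914 0.4777447986320023
```

Call:
play_rows:
  rows:
    - [[0.48, 0.005, -0.07, 0.012, 0.04], [0.48, 0.01, -0.15, 0.012, 0.04], [0.48, 0.014, -0.23, 0.012, 0.04], [0.48, 0.019, -0.31, 0.012, 0.04], [0.48, 0.024, -0.39, 0.012, 0.04], [0.48, 0.029, -0.46, 0.012, 0.04], [0.48, 0.032, -0.51, 0.012, 0.04], [0.48, 0.034, -0.535, 0.012, 0.04]]

```text
time_s: 19.53
tcp_pos: [0.5303, 0.336, 0.1147]
eef_rot: [-180.0, -0.0, -3.3]
contact_force: [-0.6, -0.3, -0.3]
gripper_width: 0.0455
gripper_force: 0.0
```

Call:
play_rows:
  rows:
    - [[0.48, 0, 0, 0.03, 0], [0.48, 0, 0, 0.07, 0], [0.48, 0, 0, 0.1, 0], [0.48, 0, 0, 0.12, 0], [0.48, 0, 0, 0.12, 0], [0.48, 0, 0, 0.12, 0], [0.48, 0, 0, 0.12, 0], [0.48, 0, 0, 0.12, 0]]

```text
time_s: 20.2
tcp_pos: [0.5309, 0.3332, 0.0562]
eef_rot: [-179.9, -0.1, -3.4]
contact_force: [0.3, -0.1, -0.2]
gripper_width: 0.0458
gripper_force: 0.0
```

Run:
```python
from h import *
print(st()[:2]);move(530,340.2,7,-3.4);
```

```text
(array([0.5308802 , 0.33316755, 0.05617965]), np.float64(-3.4276057123309305))
d [-0.0026 -0.0139  0.0984] t -0.0003 rows 1.191551738601507 0.003855546414935553
```

Call:
play_rows:
  rows:
    - [[0.48, -0.002, -0.014, 0.03, 0], [0.48, -0.002, -0.014, 0.06, 0], [0.48, -0.002, -0.014, 0.085, 0], [0.48, -0.002, -0.014, 0.097, 0], [0.48, -0.002, -0.014, 0.097, 0], [1, -0.002, -0.014, 0.097, 0], [1, -0.002, -0.014, 0.097, 0], [1, -0.002, -0.014, 0.097, 0]]

```text
time_s: 20.87
tcp_pos: [0.5302, 0.3404, 0.0076]
eef_rot: [-179.9, -0.1, -3.4]
contact_force: [-0.1, 0.1, 1.0]
gripper_width: 0.0308
gripper_force: 0.2
```

Call:
play_rows:
  rows:
    - [[1, 0, 0, 0, 0], [1, 0, 0, 0, 0], [1, 0, 0, 0, 0], [1, 0, 0, -0.01, 0], [1, 0, 0, -0.04, 0], [1, 0, 0, -0.1, 0], [1, 0, 0, -0.16, 0], [1, 0, 0, -0.22, 0]]

```text
time_s: 21.53
tcp_pos: [0.5292, 0.3393, 0.1174]
eef_rot: [179.9, 0.1, -3.4]
contact_force: [-0.1, 1.2, -1.1]
gripper_width: 0.0293
gripper_force: 25.0
```

Run:
```python
from h import *
print(st()[:2]);move(505,80,118,2);move(475.7,-195.3,115,6.8,(505,80,118,2))
```

```text
(array([0.5291634 , 0.33929893, 0.11735585]), np.float64(-3.4339974606345756))
d [-0.0172  0.5206 -0.0013] t -0.0632 rows 6.245159718909049 0.7589381928260576
d [-0.0778  0.5482  0.006 ] t -0.0559 rows 6.639593597584438 0.6703910614525156
```

Call:
play_rows:
  rows:
    - [[1, 0, 0.03, 0, -0.03], [1, -0.003, 0.09, 0, -0.06], [1, -0.006, 0.17, 0, -0.063], [1, -0.008, 0.25, 0, -0.063], [1, -0.011, 0.33, 0, -0.063], [1, -0.014, 0.41, 0, -0.063], [1, -0.016, 0.48, 0, -0.063], [1, -0.018, 0.54, 0, -0.063]]

```text
time_s: 22.2
tcp_pos: [0.5034, 0.0685, 0.1166]
eef_rot: [-180.0, 0.0, 2.0]
contact_force: [0.9, 0.2, -2.4]
gripper_width: 0.0296
gripper_force: 25.0
```

Run:
```python
from h import *
print(st()[:2]);move(475.7,-195.3,115,6.8)
```

```text
(array([0.50341986, 0.0685256 , 0.11664476]), np.float64(1.9507576608626203))
d [-0.0734  0.5255  0.0033] t -0.0564 rows 6.361701424465516 0.6772684831197473
```

Call:
play_rows:
  rows:
    - [[1, -0.01, 0.07, 0, -0.03], [1, -0.02, 0.15, 0, -0.056], [1, -0.031, 0.23, 0, -0.056], [1, -0.042, 0.31, 0, -0.056], [1, -0.053, 0.38, 0, -0.056], [1, -0.063, 0.45, 0, -0.056], [1, -0.07, 0.5, 0, -0.056], [1, -0.073, 0.525, 0, -0.056]]

```text
time_s: 22.87
tcp_pos: [0.476, -0.1953, 0.1165]
eef_rot: [-180.0, 0.0, 6.7]
contact_force: [1.3, 1.2, -0.4]
gripper_width: 0.03
gripper_force: 25.0
```

Run:
```python
from h import *
print(st()[:2]);move(475.7,-195.3,45,6.8)
```

```text
(array([ 0.47601619, -0.19533066,  0.11647332]), np.float64(6.660152088180607))
d [-6.000e-04 -1.000e-04  1.429e-01] t -0.0016 rows 1.7140054366168886 0.019531831259692992
```

Call:
play_rows:
  rows:
    - [[1, 0, 0, 0.03, -0.002], [1, 0, 0, 0.07, -0.002], [1, 0, 0, 0.11, -0.002], [1, 0, 0, 0.14, -0.002], [1, 0, 0, 0.14, -0.002], [1, 0, 0, 0.14, -0.002], [1, 0, 0, 0.14, -0.002], [1, 0, 0, 0.14, -0.002]]

```text
time_s: 23.53
tcp_pos: [0.4781, -0.1927, 0.0477]
eef_rot: [180.0, -0.1, 7.0]
contact_force: [-0.5, 0.9, -0.6]
gripper_width: 0.0299
gripper_force: 25.0
```

Run:
```python
from h import *
print(st()[:2]);move(475.7,-195.3,17,6.8)
```

```text
(array([ 0.47806847, -0.19273598,  0.04766887]), np.float64(6.994216507022058))
d [-0.0053  0.0045  0.0613] t 0.0023 rows 0.7402125379304269 0.027125210477939705
```

Call:
play_rows:
  rows:
    - [[1, -0.003, 0.004, 0.02, 0.001], [1, -0.003, 0.004, 0.04, 0.001], [1, -0.003, 0.004, 0.052, 0.001], [1, -0.003, 0.004, 0.058, 0.001], [1, -0.003, 0.004, 0.061, 0.001], [1, -0.003, 0.004, 0.061, 0.001], [1, -0.003, 0.004, 0.061, 0.001], [1, -0.003, 0.004, 0.061, 0.001]]

```text
time_s: 24.2
tcp_pos: [0.4752, -0.1949, 0.0168]
eef_rot: [180.0, 0.1, 6.9]
contact_force: [-6.7, 4.1, 18.8]
gripper_width: 0.0295
gripper_force: 25.0
```

Call:
play_rows:
  rows:
    - [[0.55, 0, 0, 0, 0], [0.55, 0, 0, 0, 0], [0.55, 0, 0, 0, 0], [0.55, 0, 0, 0, 0], [0.55, 0, 0, 0, 0], [0.55, 0, 0, -0.04, 0], [0.55, 0, 0, -0.1, 0], [0.55, 0, 0, -0.18, 0]]

```text
time_s: 24.87
tcp_pos: [0.4739, -0.1947, 0.1045]
eef_rot: [-179.9, 0.3, 6.9]
contact_force: [2.4, -0.5, 0.5]
gripper_width: 0.0397
gripper_force: 0.0
```

Call:
play_rows:
  rows:
    - [[0.55, 0, -0.07, -0.1, 0], [0.55, 0, -0.14, -0.15, 0], [0.55, 0, -0.21, -0.2, 0], [0.55, 0, -0.28, -0.25, 0], [0.55, 0, -0.35, -0.25, 0], [0.55, 0, -0.42, -0.25, 0], [0.55, 0, -0.49, -0.25, 0], [0.55, 0, -0.55, -0.25, 0]]

```text
time_s: 25.53
tcp_pos: [0.4425, 0.0807, 0.2317]
eef_rot: [-179.9, -0.1, 6.9]
contact_force: [0.2, -0.8, -0.5]
gripper_width: 0.0395
gripper_force: 0.0
```

Run:
```python
from h import *
t=r.capture("top");s=r.capture("scene")
cv2.imwrite("pics/f.png",np.vstack([cv2.resize(t[215:310,340:530],(760,380))[:300,:,::-1],cv2.resize(s[220:320,100:390],(760,262))[:,:,::-1]]))
cv2.imwrite("pics/top2.png",t[:,:,::-1])
R["brass"]=((10,70,90),(20,235,255))
for k,P in(("blue",(.4677,-.1296,.01)),("white",(.4756,-.195,.01)),("yellow",(.4836,-.2605,.01))):
    c=proj("top",P).astype(int);b=(c[0]-11,c[1]-27,23,54)
    try: print(k,rect(comp(t,"brass",[b]),"top",.031),rect(comp(t,k,[(c[0]-15,c[1]-29,31,58)]),"top",.01))
    except Exception as e: print(k,"hidden")
```

```text
blue (array([ 469. , -124.7], dtype=float32), -2.9, [45.1, 110.5]) (array([ 467.8, -129.5], dtype=float32), 6.9, [40.3, 116.4])
white (array([ 475.7, -188.5], dtype=float32), -3.3, [45.0, 110.9]) (array([ 475.6, -195.1], dtype=float32), 6.9, [42.5, 117.9])
yellow (array([ 484.5, -252.4], dtype=float32), -3.8, [44.9, 111.3]) (array([ 483.8, -261.5], dtype=float32), 6.8, [45.1, 118.9])
```

View pics/f.png

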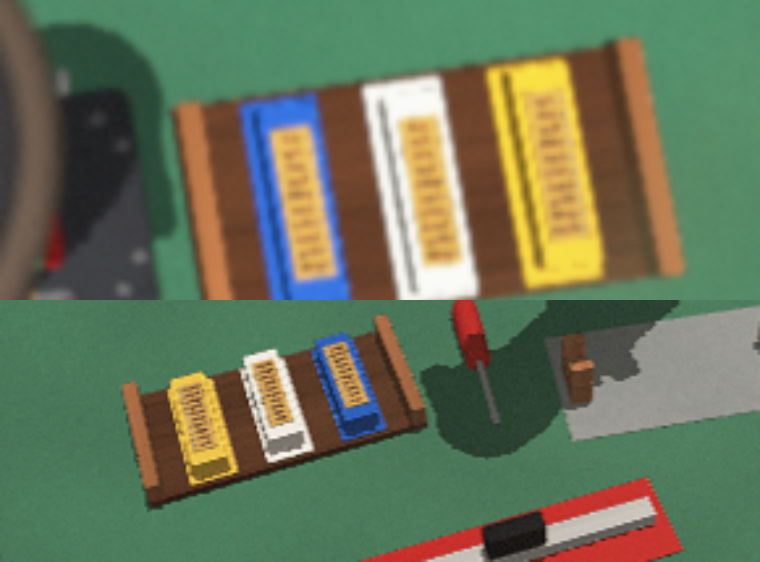

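The picture shows all three cores brass up on their own strips (crop: blue at 300,195; white at 425,190; yellow at 548,165), with the bar on the mat. I'll check the numbers next.

Run:
```python
from h import *
t=cv2.imread("pics/top2.png")[:,:,::-1];s=r.capture("scene")
R["brass"]=((10,70,165),(19,225,255)); R["red"]=((0,190,60),(4,255,255)); R["g"]=((0,0,0),(179,255,60))
for k,P in(("blue",(.4677,-.1296)),("white",(.4756,-.195)),("yellow",(.4836,-.2605))):
    o=[]
    for n,im in(("top",t),("scene",s)):
        c=proj(n,(*P,.031)).astype(int);h=(10,22) if n=="top" else (16,24)
        m=cv2.morphologyEx(comp(im,"brass",[(c[0]-h[0],c[1]-h[1],2*h[0],2*h[1])]),cv2.MORPH_CLOSE,np.ones((3,3)))
        q,l,sx,ce=cv2.connectedComponentsWithStats(m); m=(l==1+sx[1:,4].argmax()).astype(np.uint8)
        o+=[n,rect(m,n,.031)]
    print(k,o)
m=comp(s,"g",[(280,295,32,30)]);print("grip",rect(m,"scene",.043))
m=comp(s,"white",[(232,285,130,55)]);print("bar",rect(m,"scene",.017)); m=comp(s,"red",[(225,285,140,68)]);print("mat",rect(m,"scene",.003))
m=comp(s,"yellow",[(400,262,34,48)]);a=comp(cv2.imread("pics/scene0.png")[:,:,::-1],"yellow",[(400,262,34,48)]);print((m!=a).sum())
m=comp(s,"blue",[(160,320,46,55)]);a=comp(cv2.imread("pics/scene0.png")[:,:,::-1],"blue",[(160,320,46,55)]);print((m!=a).sum())
```

```text
blue ['top', (array([ 469.4, -129.5], dtype=float32), 7.6, [19.9, 76.5]), 'scene', (array([ 470.3, -130.2], dtype=float32), 7.4, [19.9, 76.6])]
white ['top', (array([ 473.8, -194.8], dtype=float32), 7.1, [16.8, 72.5]), 'scene', (array([ 475.5, -196.1], dtype=float32), 7.0, [20.5, 77.9])]
yellow ['top', (array([ 485.5, -260.9], dtype=float32), 5.6, [15.5, 71.3]), 'scene', (array([ 486.6, -260.9], dtype=float32), 7.0, [19.2, 77.1])]
grip (array([686.9, -25.1], dtype=float32), -85.6, [31.9, 50.9])
bar (array([678.1, -23.7], dtype=float32), -85.2, [18.9, 238.8])
mat (array([712.7, -24.2], dtype=float32), -84.9, [142.6, 267.5])
7
7
```

Call:
play_rows:
  rows:
    - [[0.55, 0, 0, 0, 0], [0.55, 0, 0, 0, 0], [0.55, 0, 0, 0, 0], [0.55, 0, 0, 0, 0], [0.55, 0, 0, 0, 0], [0.55, 0, 0, 0, 0], [0.55, 0, 0, 0, 0], [0.55, 0, 0, 0, 0]]

```text
time_s: 26.35
tcp_pos: [0.443, 0.0779, 0.231]
eef_rot: [180.0, -0.0, 6.9]
contact_force: [0.8, 0.6, 0.8]
gripper_width: 0.0396
gripper_force: 0.0
```

```bash
python3 -c "
from plant import r
print(r.close_job())"
```

```text
the job is handed in; nothing more can be done
None
```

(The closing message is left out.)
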